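# Take the stationery pile apart

## Robot

A 6-joint arm with a two-finger parallel gripper is mounted at the origin on a cart in front of the work surface, level with it; the furniture and walls round the work are solid. World frame = base frame: x ahead of the robot, y to its left, z up, the work surface at z = 0. Lengths are in m, angles in rad, forces in N, time in s.
With the tool pointing down it reaches from about 0.325 to 0.775 m from the base axis. Payload 9.3 kg.
Tool frame: the origin (TCP) lies midway between the tips of the shut fingers; the grasp point (between the pads) lies 19 mm behind it (env.pinch_z is the distance from the TCP to the grasp point, in m); z points along the fingers, y is the line along which they close (so a half turn about z gives the same grasp; the last joint's range is limited). The gripper opens to 85 mm and grips with 20 to 120 N. Pads are 22 mm wide; open, the fingers measure 114 mm over their backs; the gripper's body (76 mm by 85 mm) begins 54 mm behind the grasp point. The pads swing forward as they close: fully open they stand 13 mm farther back than shut.
Start: joints at [0.965, 0.259, 0.021, 1.334, 0, 1.418], TCP at [0.241, 0.495, 0.231] pointing down, gripper open.
Joint ranges: [-3.04, 3.04], [-0.91, 1.82], [-1.04, 1.36], [-1.92, 1.95], [-1.52, 1.45], [-3.14, 3.14]. Speed limits (rad/s): [2.22, 2.22, 2.79, 3.14, 3.14, 3.14].

## Interface

Orientations are given as a rotation vector (axis times angle).
In Python, from cell import env gives the robot as it stands.
- The arm moves only by the tool drive_tool, never from a script. Its argument "plan" is one flat list of numbers, 7 for each row, row after row: the shift along the tool's x, y, z in cm, then the turn, a rotation vector about the tool's x, y, z in degrees, then the opening, from -1 (shut) to 1 (fully open). A call has 1 to 12 rows; each row is the pose to reach, as a shift and turn from the pose commanded when the call began, along the tool's axes at that moment; what a row does not reach only later rows make up. A row lasts 1/8 s, in which the tool goes at most 62.5 mm and 10.7 degrees, less where a joint would pass 70% of its speed; a pose out of reach is approached as far as the arm can. A call with a gripper value outside its range is refused whole. The fingers move at their own pace and stop on an object; "newtons" is the grip in N (left out, the last holds). Time passes only in rows, so rows that repeat a pose let the fingers close. It gives the time, the measured TCP pose, the force, the opening and the grip force at its end, in the units of the state.
- env.sense(): the state, without advancing time (a new reading comes with each control period).
- env.camera(name): name is "scene" or "top"; returns the picture (400x640x3 uint8, red, green, blue); there is no depth.
- env.get_calibration(name): a dict with "K" (3x3 intrinsics, pixels), "world_to_cam" (4x4, takes a point from world to camera coordinates). Camera axes: x right, y down, z forward; pixel columns grow to the right and rows downward; lengths in m; the calibration is good to about 2 mm. A picture is of the moment at which its call begins. get_calibration takes no time and is no camera call.
- env.sign_off(): hands the job in; it is judged then, once.
The state is a dict: "clock": time; "joint_pos": joint angles; "dq": joint speeds; "tau": joint torques, N m; "tcp_pos": TCP position; "tcp_rot": TCP orientation; "contact_force": force on the tool from outside, world axes, zero at the start; "moment": the same for the moment, N m; "finger_gap": finger opening in m; "finger_force": force on a finger pad.
Only numpy, scipy, OpenCV 4.12 (cv2) and the standard library are available. Lean on these libraries where they do the work, as an engineer would, in place of code of your own. Each camera call takes 0.05 s, during which the arm holds its last target. There are 200 camera calls.

## Task

Take the pile on the pencil box apart and put everything away: the ink pad squarely in the medium tray, the rubber stamp upright and square in the smallest tray, the ink bottle on the middle of the round coaster, and the cleared pencil box in the long tray, its brass-knob end towards the robot. Everything lies flat and centred on its place, inside the rims of the trays. Keep the ink bottle upright all the way, and leave the eraser where it is.

Things in the scene. Friction and masses are not known exactly. Their poses are not given: they have to be found in the camera images.
- pencil_box: closed rigid pale wooden pencil box, 190 x 60 mm, 30 mm high, 0.18 kg, carrying the pile. Origin: centre of its underside; x along its length, y across its width, z up. A brass knob (12 mm wide, 9 mm high) stands on top near its -x end. At the start the ink pad lies 43 mm from its centre towards +x, the ink bottle stands 43 mm towards -x. Once cleared, grasp it across its width at mid-length
- knob (a point): top of the brass knob on the pencil box: 85 mm from the box's centre along its -x, on the middle line, 39 mm above its underside
- ink_pad: closed dark stamp-pad tin (rigid), 59 mm along its x, 89 mm along its y, 18 mm high, 0.07 kg. Origin: centre of its underside, z up. At the start it lies on the pencil box with its length roughly along the box and carries the rubber stamp. Grasp it across its 59 mm width
- rubber_stamp: rubber stamp: wooden base block 52 mm along its x, 32 mm along its y, 20 mm high, with a turned knob handle up to 24 mm thick above it; 64 mm high in all, 0.05 kg. Origin: centre of its underside, z up. Grasp it by the knob (20 to 64 mm above the underside). It starts standing on the ink pad, higher than the bottle
- ink_bottle: square ink bottle, 51 x 50 mm, body 34 mm high, round black screw cap 37 mm across from 40 to 55 mm above the underside (fixed, can be grasped); 0.14 kg. Origin: centre of its underside, z up
- long_tray: place of the pencil box: the longest rimmed wooden tray with a cork floor, fixed to the desk; inside 216 mm along its x, 86 mm along its y; floor 3 mm above the desk, rim 9 mm above the desk, 4 mm thick. Origin: centre of its underside; its -x end is the end towards the robot
- medium_tray: place of the ink pad: medium rimmed tray of the same make, fixed; inside 84 mm along its x, 114 mm along its y; floor at 3 mm, rim at 9 mm, 4 mm thick. Origin: centre of its underside
- small_tray: place of the rubber stamp: smallest rimmed tray of the same make, fixed; inside 78 mm along its x, 58 mm along its y; floor at 3 mm, rim at 9 mm, 4 mm thick. Origin: centre of its underside
- coaster: place of the ink bottle: round flat cork coaster, 96 mm across, 7 mm thick, fixed to the desk. Origin: centre of its underside
- eraser: bystander: small eraser in a card sleeve, 46 x 23 mm, 13 mm high, loose on the desk; origin: centre of its underside
Things that resemble listed ones, but are neither listed nor needed, are in the scene too. Leave any pink look-alike of the ink_bottle alone.

How it is judged:
By the outcome, as a careful person would: the job done as asked, in the order asked, and still so for the second after the job is handed in, with the robot touching nothing.
It also fails if it takes over 112 s, if anything falls off the work surface, if the arm or the gripper's body presses on something with over 40 N, if the wrist force passes 120 N, or if a joint passes its speed limit or range.

## Working session

There is one attempt and no reset: what is moved stays moved. The work goes in short steps, Python scripts to look and compute and a tool call to move; the robot and the scene stay as the last step left them, time stands still between calls to the robot, and variables do not carry over. Pictures are saved under pics/ and viewed, at most 15 in all, crops included, and the job is handed in when it is done.

Besides the shell and the picture viewer there is one more tool, called by a JSON object that holds its "method" and its "body", one argument or row to a line. drive_tool: Moves the arm, as the interface text tells. Its arguments: {"type":"object","properties":{"plan":{"type":"array"},"newtons":{"type":"number"}},"required":["plan"]}

```bash
mkdir -p pics; ls; cat > h.py <<'E'
import numpy as np, cv2
from cell import env
from scipy.spatial.transform import Rotation as R
def cal(n):
    c=env.get_calibration(n); return np.array(c["K"]),np.array(c["world_to_cam"])
def ray(n,uv):
    K,T=cal(n); d=np.linalg.inv(K)@np.array([uv[0],uv[1],1.]); Rm=T[:3,:3]
    return -Rm.T@T[:3,3], Rm.T@d
def onplane(n,uv,z):
    o,d=ray(n,uv); return o+d*(z-o[2])/d[2]
def tri(a,ua,b,ub):
    o1,d1=ray(a,ua);o2,d2=ray(b,ub);A=np.c_[d1,-d2];s=np.linalg.lstsq(A,o2-o1,rcond=None)[0]
    p,q=o1+s[0]*d1,o2+s[1]*d2; return (p+q)/2,np.linalg.norm(p-q)
def proj(n,p):
    K,T=cal(n); c=K@(T[:3,:3]@np.array(p)+T[:3,3]); return c[:2]/c[2]
def save(n,f):
    im=np.array(env.camera(n)); cv2.imwrite(f"pics/{f}.png",im[...,::-1]); return im
E
python3 - <<'E'
from h import *
for n in("top","scene"):
    save(n,n+"0"); print(n,ray(n,(320,200)),cal(n)[0][0,0])
s=env.sense();print(s["tcp_pos"],s["tcp_rot"],s["finger_gap"],env.pinch_z)
E
```

```text
pics
top (array([0.43276827, 0.02125107, 1.24035663]), array([ 0.14649465, -0.04595051, -0.98848774])) 383.84495783440616
scene (array([ 0.12297327, -0.60826272,  0.6297785 ]), array([ 0.47310735,  0.64675602, -0.59838395])) 371.9367617650091
[0.24047329 0.49437465 0.23073837] [-7.05108118e-01 -3.06100563e+00  1.72756477e-03] 0.08551019563178071 0.0187
```

View pics/top0.png

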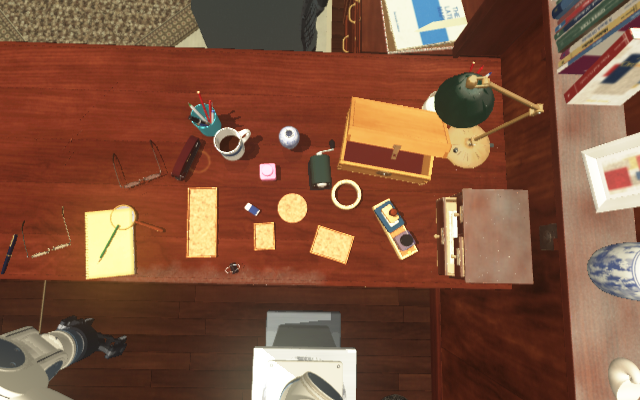

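View pics/scene0.png

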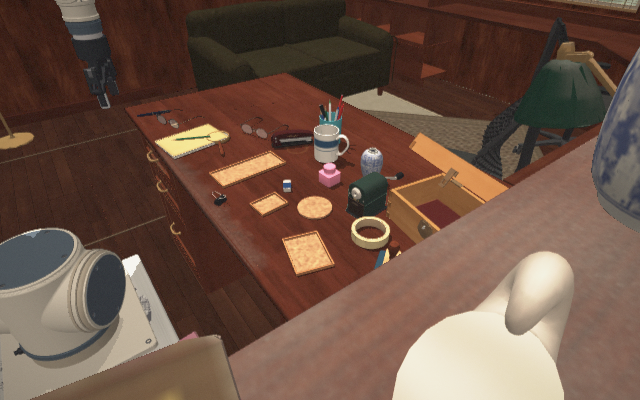

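The top view shows the pile at about (395,228), the long tray at (202,222), the small tray at (264,236), the medium tray at (332,244) and the coaster at (292,208). The eraser is at (252,209) and the pink look-alike bottle at (268,172). In the scene view the shelf hides most of the pile; only the stamp top shows, at (394,247).

```bash
python3 - <<'E'
from h import *
im=cv2.imread("pics/top0.png"); 
a=cv2.resize(im[190:270,360:460],None,fx=6,fy=6,interpolation=cv2.INTER_CUBIC)
cv2.imwrite("pics/c1.png",a)
hsv=cv2.cvtColor(im,cv2.COLOR_BGR2HSV)
sc=cv2.imread("pics/scene0.png")
def comps(im,nm,roi,z):
    hsv=cv2.cvtColor(im,cv2.COLOR_BGR2HSV)
    m=cv2.inRange(hsv,(8,60,150),(30,200,255)); k=np.zeros_like(m);x0,y0,x1,y1=roi;k[y0:y1,x0:x1]=m[y0:y1,x0:x1]
    k=cv2.morphologyEx(k,cv2.MORPH_CLOSE,np.ones((3,3)))
    cs,_=cv2.findContours(k,cv2.RETR_EXTERNAL,cv2.CHAIN_APPROX_NONE)
    for c in cs:
        if cv2.contourArea(c)<150: continue
        # metric rectangle on plane z
        P=np.array([onplane(nm,p[0].astype(float),z)[:2] for p in c])*1000
        r=cv2.minAreaRect(P.astype(np.float32))
        M=cv2.moments(c)
        print(nm,"px",M['m10']/M['m00'],M['m01']/M['m00'],"rect mm",np.round(r[0],1),np.round(r[1],1),round(r[2],1))
comps(im,"top",(170,170,420,275),.006)
comps(sc,"scene",(190,140,350,280),.006)
print(proj("top",[0,0,0]),proj("top",[.6,0,0]),proj("top",[.6,-.3,0]))
E
```

```text
top px 331.47322105901986 244.17979062357762 rect mm [474.1 -75.3] [125.2  96.1] 73.4
top px 263.32252252252255 236.08018018018018 rect mm [495.  142.5] [89.3 67.1] 2.4
top px 399.20171673819743 242.6337625178827 rect mm [ 514.  -285.4] [163.9  68.4] 28.5
top px 389.5987144168962 213.33149678604224 rect mm [ 577.1 -265. ] [59.1 40.1] 35.8
top px 291.80174291939 207.74534011135316 rect mm [587.4  55.7] [97.9 93.9] 1.4
top px 200.57341503653075 222.65071883101578 rect mm [535.4 366.6] [225.1 147. ] 1.5
top px 345.3112745098039 193.91666666666663 rect mm [ 637.9 -119.2] [99.5 95.1] 0.8
top px 393.8545673076923 174.67027243589743 rect mm [ 712.8 -246.8] [238.8  38.3] 80.4
scene px 306.94215473608097 251.5272354784285 rect mm [473.2 -76.3] [124.5  92.6] 73.4
scene px 314.21230679498393 206.62525517643627 rect mm [586.4  53. ] [94.1 93.7] 53.8
scene px 268.14600882470916 202.44163658243082 rect mm [494.7 143.1] [87.  67.9] 4.4
scene px 245.90547496490407 167.65605989705193 rect mm [534.5 344.6] [229.5  98. ] 2.6
[304.29023299 400.03104202] [308.75296041 204.74852608] [400.24400336 207.04691223]
```

View pics/c1.png

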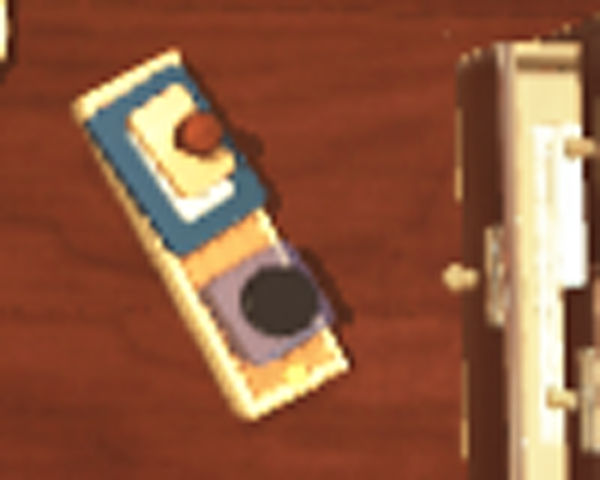

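In the enlarged crop the stamp (red-brown knob, cream base) stands on the blue pad. The lilac bottle with the black cap, at about top px (407,240), is the ink bottle. The pink one at (268,172) is the look-alike and stays. The brass knob is at crop (298,375), the end nearest the robot.

```bash
python3 - <<'E'
from h import *
im=cv2.imread("pics/top0.png"); sc=cv2.imread("pics/scene0.png")
cv2.imwrite("pics/c2.png",cv2.resize(sc[220:285,350:430],None,fx=7,fy=7,interpolation=cv2.INTER_CUBIC))
# tray heights by triangulating centres
for n,a,b in(("med",(331.47,244.18),(306.94,251.53)),("coaster",(291.8,207.75),(314.2,206.6)),("small",(263.3,236.1),(268.1,202.4))):
    p,e=tri("top",a,"scene",b);print(n,np.round(p*1000,1),round(e*1000,1))
hsv=cv2.cvtColor(im,cv2.COLOR_BGR2HSV)
def pix(u,v):return hsv[v,u],
for nm,c in(("blue",(115,135)),("cream",(150,115)),("white",(190,205)),("ball",(200,130)),("lilac",(225,330)),("cap",(280,300)),("gap",(230,250)),("desk",(400,150))):
    print(nm,hsv[190+c[1]//6,360+c[0]//6])
roi=np.zeros(im.shape[:2],np.uint8);roi[190:270,365:425]=255
def rep(nm,m,z,hull=True):
    m&=roi;cs,_=cv2.findContours(m,cv2.RETR_EXTERNAL,cv2.CHAIN_APPROX_NONE)
    if not cs:print(nm,"none");return
    c=max(cs,key=len)
    P=np.array([onplane("top",p[0].astype(float),z)[:2] for p in c])*1000
    r=cv2.minAreaRect(P.astype(np.float32));print(nm,len(c),"px",c.reshape(-1,2).mean(0).round(1),"mm",np.round(r[0],1),np.round(r[1],1),round(r[2],1))
rep("blue",cv2.inRange(hsv,(90,80,60),(115,255,255)),.048)
rep("cap",cv2.inRange(hsv,(0,0,0),(179,110,80)),.085)
rep("lilac",cv2.inRange(hsv,(112,20,60),(170,130,255)),.064)
rep("cream",cv2.inRange(hsv,(14,40,180),(32,160,255)),.068)
K=cv2.inRange(hsv,(14,40,150),(32,160,255))
# tray yaw: long tray top/scene
E
```

```text
med [473.8 -76.    0.9] 0.1
coaster [588.4  54.9   2.2] 0.2
small [494.3 143.4   4.6] 0.3
blue [100  84 130]
cream [ 29  64 255]
white [ 30   7 255]
ball [  8 192 186]
lilac [ 11 123 186]
cap [12 77 66]
gap [ 19 148 253]
desk [  7 184 130]
blue 101 px [387.6 217. ] mm [ 563.9 -251.7] [84.  56.1] 34.0
cap 33 px [406.  239.8] mm [ 489.5 -295.2] [33.7 32.6] 45.5
lilac 7 px [413.7 241.3] mm [ 485.7 -323.3] [3.1 9.2] 89.1
cream 143 px [397.2 240.2] mm [ 500.5 -275.1] [133.3  62.5] 28.7
```

View pics/c2.png

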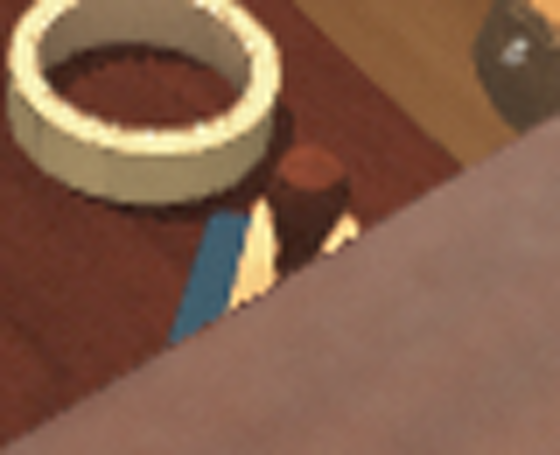

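The stamp's knob top is at scene px (394,243) and top px (393,211). The roll of tape nearby is irrelevant.

```bash
cat >> h.py <<'E'
def go(xyz_pinch,yaw,yref=None):
    """shift (cm, tool axes) and z turn (deg) bringing the grasp point to xyz with tool y along yaw (mod 180)"""
    s=env.sense();Rm=R.from_rotvec(s["tcp_rot"]).as_matrix()
    tgt=np.array(xyz_pinch)-[0,0,env.pinch_z]
    d=Rm.T@(tgt-s["tcp_pos"])*100
    cur=np.degrees(np.arctan2(Rm[1,1],Rm[0,1]))
    t=-((yaw-cur+90)%180-90)
    print("tcp",np.round(s["tcp_pos"],4),"yaw_y",round(cur,1),"q",np.round(s["joint_pos"],2),"t",round(s["clock"],2),"gap",s["finger_gap"])
    tilt=R.from_matrix(np.array([[np.cos(a:=np.radians(cur)+np.pi/2),np.cos(np.radians(cur)),0],[np.sin(a),np.sin(np.radians(cur)),0],[0,0,-1]]))
    e=(R.from_matrix(Rm).inv()*tilt).as_rotvec(degrees=True)
    print("shift cm",np.round(d,2),"turn",round(t,1),"or",round(t-np.sign(t)*180,1),"level err deg",np.round(e,2))
E
python3 - <<'E'
from h import *
p,e=tri("top",(392.75,211.4),"scene",(394.1,243.1));print("knob top",p*1000,e*1000, onplane("top",(392.75,211.4),.112))
im=cv2.imread("pics/top0.png")
S=6;big=cv2.resize(im[190:270,360:460],None,fx=S,fy=S,interpolation=cv2.INTER_CUBIC)
hsv=cv2.cvtColor(big,cv2.COLOR_BGR2HSV)
def rect(m,z):
    cs,_=cv2.findContours(m,cv2.RETR_EXTERNAL,cv2.CHAIN_APPROX_NONE);c=max(cs,key=cv2.contourArea)
    P=np.array([onplane("top",((p[0]+.5)/S-.5)+[360,190],z)[:2] for p in c])*1000
    r=cv2.minAreaRect(P.astype(np.float32));print(np.round(r[0],1),np.round(r[1],1),round(r[2],1));return c
b=cv2.inRange(hsv,(92,60,60),(118,255,255));c=rect(b,.048)
h=np.zeros(b.shape,np.uint8);cv2.fillPoly(h,[cv2.convexHull(c)],255);h=cv2.erode(h,np.ones((9,9)))
m=cv2.inRange(hsv,(18,35,200),(35,110,255))&h;rect(m,.068)
ball=cv2.inRange(hsv,(0,120,60),(14,255,255))&h
rect(m|ball,.068)
w=cv2.inRange(hsv,(0,0,200),(179,110,255))&h;rect(w,.058)
rect(cv2.inRange(hsv,(0,0,0),(179,255,110))[240:400]*0+cv2.inRange(hsv,(0,0,0),(179,130,90))[240:400] if 0 else cv2.inRange(hsv,(0,0,0),(179,130,90))&cv2.rectangle(np.zeros_like(b),(230,250),(330,350),255,-1),.085)
go([p[0],p[1],.2],28-90+180)
E
```

```text
knob top [ 572.24826437 -250.06433697  106.01355452] 0.6189728661558331 [ 0.57126938 -0.24842857  0.112     ]
[ 564.2 -251.7] [85.4 59.2] 34.0
[ 568.8 -249.5] [58.7 36.4] 30.3Traceback (most recent call last):
  File "<stdin>", line 14, in <module>
  File "<stdin>", line 8, in rect
  File "h.py", line 10, in onplane
    o,d=ray(n,uv); return o+d*(z-o[2])/d[2]
        ~~~^^^^^^
  File "h.py", line 7, in ray
    K,T=cal(n); d=np.linalg.inv(K)@np.array([uv[0],uv[1],1.]); Rm=T[:3,:3]
        ~~~^^^
  File "h.py", line 5, in cal
    c=env.get_calibration(n); return np.array(c["K"]),np.array(c["world_to_cam"])
ValueError: time passes only in moves, steps and waits
```

```bash
sed -i 's/^def cal(n):/import functools\n@functools.lru_cache(None)\ndef cal(n):/' h.py; python3 - <<'E'
from h import *
go([.571,-.249,.20],120)
E
```

```text
tcp [0.2405 0.4944 0.2307] yaw_y 64.1 q [ 0.97  0.26  0.02  1.33 -0.    1.42] t 0.1 gap 0.08551019563178071
shift cm [-62.24 -52.38   4.99] turn -55.9 or 124.1 level err deg [-0.07 -0.01 -0.  ]
```

{"method": "drive_tool", "body": {
  "plan": [-62.2, -52.4, 0, 0, 0, -56, 1, -62.2, -52.4, 0, 0, 0, -56, 1, -62.2, -52.4, 0, 0, 0, -56, 1, -62.2, -52.4, 0, 0, 0, -56, 1, -62.2, -52.4, 0, 0, 0, -56, 1, -62.2, -52.4, 0, 0, 0, -56, 1, -62.2, -52.4, 0, 0, 0, -56, 1, -62.2, -52.4, 0, 0, 0, -56, 1, -62.2, -52.4, 0, 0, 0, -56, 1, -62.2, -52.4, 0, 0, 0, -56, 1, -62.2, -52.4, 0, 0, 0, -56, 1, -62.2, -52.4, 0, 0, 0, -56, 1],
  "newtons": 30
}}

```text
clock: 1.6
tcp_pos: [0.5276, -0.1516, 0.2311]
tcp_rot: [0.814, -3.034, -0.0]
contact_force: [0.7, 0.6, 0.5]
finger_gap: 0.0856
finger_force: 0.0
```

```bash
python3 - <<'E'
from h import *
go([.571,-.249,.094],120)
E
```

```text
tcp [ 0.5276 -0.1516  0.2311] yaw_y 120.0 q [-0.43  0.26  0.02  1.33  0.   -0.96] t 1.6 gap 0.0856372785607077
shift cm [  1.12 -10.61  15.58] turn 0.0 or -180.0 level err deg [ 0.02 -0.    0.  ]
```

{"method": "drive_tool", "body": {
  "plan": [1.1, -10.6, 4, 0, 0, 0, 1, 1.1, -10.6, 4, 0, 0, 0, 1, 1.1, -10.6, 4, 0, 0, 0, 1, 1.1, -10.6, 9, 0, 0, 0, 1, 1.1, -10.6, 9, 0, 0, 0, 1, 1.1, -10.6, 9, 0, 0, 0, 1]
}}

```text
clock: 2.35
tcp_pos: [0.5712, -0.2464, 0.1431]
tcp_rot: [-0.815, 3.033, -0.001]
contact_force: [0.0, -0.3, 0.2]
finger_gap: 0.0856
finger_force: 0.0
```

```bash
python3 - <<'E'
from h import *
go([.571,-.249,.094],120)
im=save("top","t1"); cv2.imwrite("pics/c3.png",cv2.resize(im[190:270,360:460,::-1],None,fx=5,fy=5,interpolation=cv2.INTER_CUBIC))
E
```

```text
tcp [ 0.5712 -0.2464  0.1431] yaw_y 120.1 q [-0.54  0.42  0.03  1.18  0.   -1.07] t 2.35 gap 0.08561756309458952
shift cm [ 0.15 -0.21  6.78] turn 0.1 or -179.9 level err deg [-0.06  0.04  0.  ]
```

View pics/c3.png

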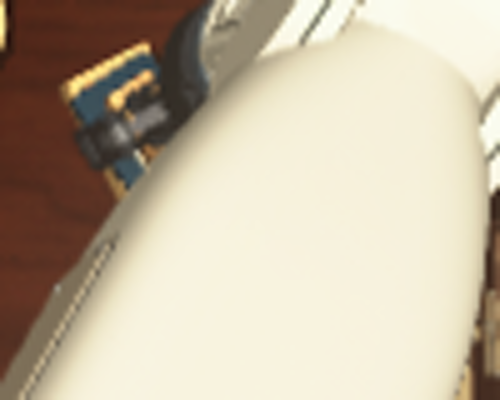

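The arm hides the bottle, but the fingers at about crop (130,130) straddle the stamp over the pad. Now I descend and close.

{"method": "drive_tool", "body": {
  "plan": [0.1, -0.2, 4, 0, 0, 0, 1, 0.1, -0.2, 6.8, 0, 0, 0, 1, 0.1, -0.2, 6.8, 0, 0, 0, 1, 0.1, -0.2, 6.8, 0, 0, 0, -1, 0.1, -0.2, 6.8, 0, 0, 0, -1, 0.1, -0.2, 6.8, 0, 0, 0, -1, 0.1, -0.2, 6.8, 0, 0, 0, -1, 0.1, -0.2, 6.8, 0, 0, 0, -1, 0.1, -0.2, 6.8, 0, 0, 0, -1],
  "newtons": 30
}}

```text
clock: 3.52
tcp_pos: [0.5714, -0.2494, 0.0741]
tcp_rot: [-0.814, 3.033, -0.002]
contact_force: [0.6, -1.0, 5.8]
finger_gap: 0.0216
finger_force: 29.3
```

{"method": "drive_tool", "body": {
  "plan": [0, 0, -3, 0, 0, 0, -1, 0, 0, -8, 0, 0, 0, -1, 0, 0, -13, 0, 0, 0, -1, 0, 0, -13, 0, 0, 0, -1, 0, 0, -13, 0, 0, 0, -1]
}}

```text
clock: 4.15
tcp_pos: [0.5706, -0.2488, 0.2026]
tcp_rot: [0.814, -3.034, -0.001]
contact_force: [0.2, 1.1, -0.3]
finger_gap: 0.0218
finger_force: 29.4
```

```bash
python3 - <<'E'
from h import *
go([.4945,.143,.20],94)
im=save("scene","s1"); cv2.imwrite("pics/c4.png",cv2.resize(im[100:300,300:500,::-1],None,fx=3,fy=3,interpolation=cv2.INTER_CUBIC))
# tray yaws from mask at 4x upscaling
im=cv2.imread("pics/top0.png")
for nm,(x0,y0,x1,y1) in dict(long=(180,180,225,265),small=(250,218,280,255),med=(305,220,360,270),coaster=(272,188,312,226)).items():
    b=cv2.resize(im[y0:y1,x0:x1],None,fx=4,fy=4,interpolation=cv2.INTER_CUBIC)
    m=cv2.inRange(cv2.cvtColor(b,cv2.COLOR_BGR2HSV),(8,60,150),(30,220,255));m=cv2.morphologyEx(m,cv2.MORPH_CLOSE,np.ones((9,9)));m=cv2.morphologyEx(m,cv2.MORPH_OPEN,np.ones((25,25)))
    c=max(cv2.findContours(m,cv2.RETR_EXTERNAL,cv2.CHAIN_APPROX_NONE)[0],key=cv2.contourArea)
    P=np.array([onplane("top",((p[0]+.5)/4-.5)+[x0,y0],.007)[:2] for p in c])*1000
    r=cv2.minAreaRect(P.astype(np.float32));print(nm,np.round(r[0],1),np.round(r[1],1),round(r[2],1))
E
```

```text
tcp [ 0.5706 -0.2488  0.2026] yaw_y 120.1 q [-0.55  0.39  0.15  1.33  0.   -1.07] t 4.15 gap 0.021791594153630203
shift cm [-13.04  37.72   2.15] turn 26.1 or -153.9 level err deg [ 0.05 -0.03  0.  ]
long [536.  343.2] [229.4  99. ] 2.1
small [495.7 142.1] [91.4 68.6] 2.4
med [474.2 -76.1] [127.6  98. ] 73.8
coaster [588.5  54.9] [97.9 96.3] 1.4
```

View pics/c4.png

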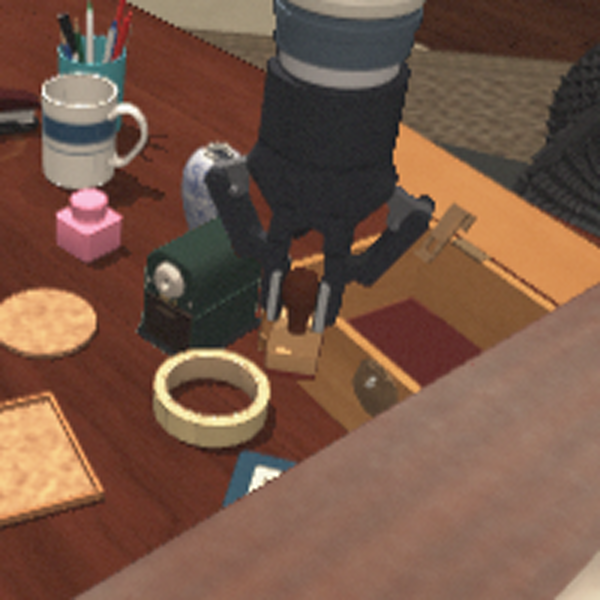

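The stamp hangs upright in the fingers at crop (295,320). The white patch on the pad is a label. I carry the stamp over the small tray.

```bash
python3 - <<'E'
from h import *
go([.495,.1427,.0487],93)
E
```

```text
tcp [ 0.5704 -0.2487  0.2019] yaw_y 120.1 q [-0.55  0.39  0.15  1.33  0.   -1.07] t 4.2 gap 0.02175695718839819
shift cm [-13.09  37.61  17.26] turn 27.1 or -152.9 level err deg [ 0.11 -0.06  0.  ]
```

{"method": "drive_tool", "body": {
  "plan": [-13.0, 37.7, 0, 0, 0, 27, -1, -13.0, 37.7, 0, 0, 0, 27, -1, -13.0, 37.7, 0, 0, 0, 27, -1, -13.0, 37.7, 0, 0, 0, 27, -1, -13.0, 37.7, 0, 0, 0, 27, -1, -13.0, 37.7, 0, 0, 0, 27, -1, -13.0, 37.7, 0, 0, 0, 27, -1, -13.0, 37.7, 0, 0, 0, 27, -1, -13.0, 37.7, 10, 0, 0, 27, -1, -13.0, 37.7, 13, 0, 0, 27, -1, -13.0, 37.7, 13, 0, 0, 27, -1, -13.0, 37.7, 13, 0, 0, 27, -1]
}}

```text
clock: 5.7
tcp_pos: [0.4954, 0.1418, 0.0744]
tcp_rot: [-0.082, 3.14, -0.0]
contact_force: [0.7, -0.2, -0.3]
finger_gap: 0.0218
finger_force: 29.6
```

```bash
python3 - <<'E'
from h import *
go([.495,.1427,.0487],93)
im=save("scene","s2"); cv2.imwrite("pics/c5.png",cv2.resize(im[130:240,190:340,::-1],None,fx=4,fy=4,interpolation=cv2.INTER_CUBIC))
E
```

```text
tcp [0.4954 0.1418 0.0744] yaw_y 93.0 q [ 0.12  0.3  -0.34  0.93 -0.    0.06] t 5.7 gap 0.021766638501507195
shift cm [0.03 0.09 4.44] turn 0.0 or -180.0 level err deg [-0.    0.01  0.  ]
```

View pics/c5.png

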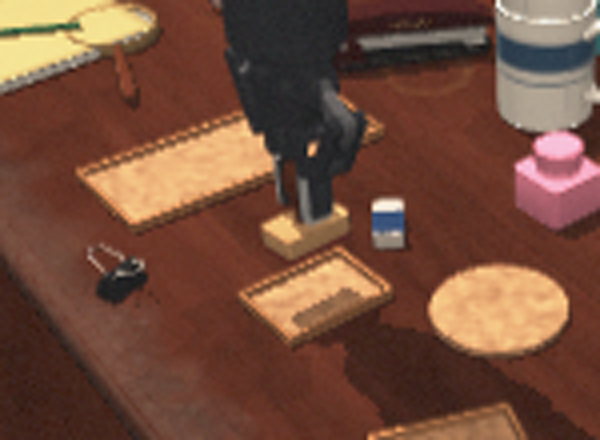

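The stamp is over the small tray at crop (315,290). I compare the edge directions of stamp (262,235)-(293,258)-(350,225) and tray (240,295)-(290,340)-(392,290).

```bash
python3 - <<'E'
from h import *
def w(c,z): return onplane("scene",(np.array(c)+.5)/4-.5+[190,130],z)[:2]*1000
for nm,z,pts in(("stamp bottom",.048,[(262,235),(293,258),(350,225)]),("stamp top",.068,[(262,228),(291,246),(350,213)]),("tray",.009,[(240,293),(290,342),(393,290)])):
    P=[w(p,z) for p in pts];a,b=P[0]-P[1],P[2]-P[1]
    print(nm,np.round(P,0).tolist(),"edge1 yaw",np.degrees(np.arctan2(a[1],a[0])).round(1),"len",np.linalg.norm(a).round(),"edge2",np.degrees(np.arctan2(b[1],b[0])).round(1),np.linalg.norm(b).round())
E
```

```text
stamp bottom [[472.0, 167.0], [475.0, 131.0], [526.0, 142.0]] edge1 yaw 96.2 len 36.0 edge2 12.3 52.0
stamp top [[463.0, 148.0], [469.0, 118.0], [519.0, 129.0]] edge1 yaw 100.4 len 30.0 edge2 11.6 52.0
tray [[449.0, 166.0], [451.0, 99.0], [536.0, 107.0]] edge1 yaw 91.3 len 67.0 edge2 5.5 86.0
```

{"method": "drive_tool", "body": {
  "plan": [0, 0.1, 2, 0, 0, 6, -1, 0, 0.1, 3.8, 0, 0, 6, -1, 0, 0.1, 4.2, 0, 0, 6, -1, 0, 0.1, 4.2, 0, 0, 6, -1]
}}

```text
clock: 6.25
tcp_pos: [0.4955, 0.1434, 0.0327]
tcp_rot: [0.081, 3.139, 0.0]
contact_force: [0.2, 0.7, -0.5]
finger_gap: 0.0218
finger_force: 29.6
```

```bash
python3 - <<'E'
from h import *
go([.495,.1427,.0487],87)
im=save("scene","s3"); cv2.imwrite("pics/c6.png",cv2.resize(im[170:230,230:320,::-1],None,fx=7,fy=7,interpolation=cv2.INTER_CUBIC))
E
```

```text
tcp [0.4955 0.1434 0.0327] yaw_y 87.1 q [ 0.12  0.34 -0.41  0.82 -0.    0.17] t 6.25 gap 0.021787356676957293
shift cm [ 0.05 -0.08  0.27] turn 0.1 or -179.9 level err deg [ 0.02  0.11 -0.  ]
```

View pics/c6.png

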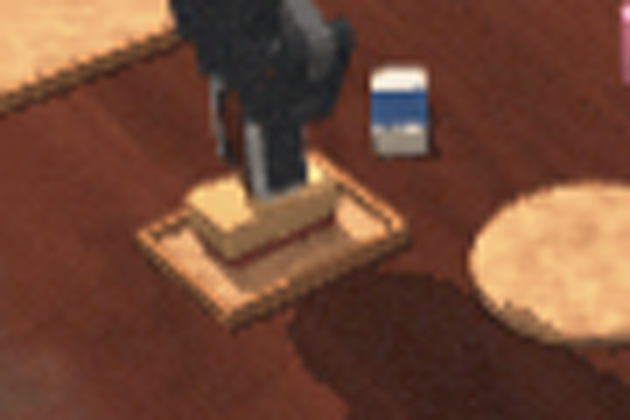

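The stamp now looks square to the tray: stamp edge (238,267)-(333,222), tray edge (232,325)-(408,237). I compute its offset from the tray centre.

```bash
python3 - <<'E'
from h import *
def w(c,z): return onplane("scene",(np.array(c)+.5)/7-.5+[230,170],z)[:2]*1000
for z in(.005,.007):
    F,Q=w((238,267),z),w((333,222),z);e=(Q-F)/np.linalg.norm(Q-F);n=np.array([-e[1],e[0]])
    print("stamp",np.linalg.norm(Q-F),np.degrees(np.arctan2(e[1],e[0])),F+26*e+16*n)
a,b=w((138,238),.009),w((408,237),.009);f=w((232,325),.009)
print("tray",(a+b)/2,np.degrees(np.arctan2(*(b-f)[::-1])),np.linalg.norm(b-f))
E
```

```text
stamp 45.011613340693486 4.260652459106454 [496.66682409 147.18969398]
stamp 44.86752511271156 4.260652459106558 [495.54977504 144.82864925]
tray [490.09702047 133.01786127] 5.091162105261209 82.94341669119905
```

{"method": "drive_tool", "body": {
  "plan": [0, 0, 0.3, 0, 0, 0, -1, 0, 0, 0.5, 0, 0, 0, -1, 0, 0, 0.5, 0, 0, 0, -1]
}}

```text
clock: 6.68
tcp_pos: [0.4957, 0.143, 0.0285]
tcp_rot: [0.081, 3.137, -0.001]
contact_force: [-4.8, -4.5, 21.2]
finger_gap: 0.022
finger_force: 30.9
```

{"method": "drive_tool", "body": {
  "plan": [0, 0, -0.1, 0, 0, 0, -1, 0, 0, -0.1, 0, 0, 0, -0.4, 0, 0, -0.1, 0, 0, 0, 0.2, 0, 0, -0.1, 0, 0, 0, 0.2, 0, 0, -3, 0, 0, 0, 0.5, 0, 0, -8, 0, 0, 0, 1, -6, 0, -12, 0, 0, 0, 1, -12, -5, -14, 0, 0, 0, 1, -12, -10, -14, 0, 0, 0, 1, -12, -16, -14, 0, 0, 0, 1, -12, -20, -14, 0, 0, 0, 1]
}}

```text
clock: 8.05
tcp_pos: [0.6041, -0.065, 0.1658]
tcp_rot: [-0.083, -3.14, 0.0]
contact_force: [0.5, 0.2, -0.8]
finger_gap: 0.0856
finger_force: 0.0
```

```bash
python3 - <<'E'
from h import *
a=save("scene","s4")[170:230,230:320]; b=save("top","t4")[210:262,230:308]
A=cv2.resize(a,(630,420),interpolation=cv2.INTER_CUBIC)[:,:,::-1]
cv2.imwrite("pics/c7.png",np.vstack([cv2.resize(A,(420,280)),cv2.resize(b[:,:,::-1],(420,280),interpolation=cv2.INTER_CUBIC)]))
go([.5,-.25,.2],120)
E
```

```text
tcp [ 0.6039 -0.0665  0.1657] yaw_y 86.8 q [-0.25  0.38  0.03  1.22 -0.   -0.19] t 8.15 gap 0.08553655548204793
shift cm [  9.36 -18.91  -1.54] turn -33.2 or 146.8 level err deg [-0.04 -0.04 -0.  ]
```

View pics/c7.png

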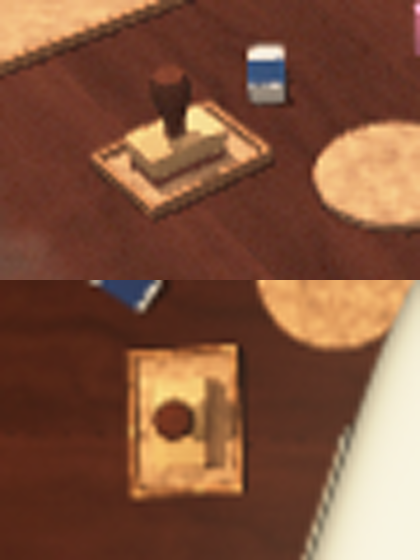

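The stamp stands upright in the small tray: knob at crop (170,75), base inside the rim at (180,145). In the top half of the picture the knob is at (174,420), over the tray centre at (185,421) before parallax. I check the numbers and get the pad move.

```bash
python3 - <<'E'
from h import *
print("knob",onplane("top",(261.9,235.6),.067)*1000,tri("top",(261.9,235.6),"scene",(266.,185.)))
b=cv2.imread("pics/t4.png")
S=6;x0,y0,x1,y1=245,215,285,258
B=cv2.resize(b[y0:y1,x0:x1],None,fx=S,fy=S,interpolation=cv2.INTER_CUBIC);hsv=cv2.cvtColor(B,cv2.COLOR_BGR2HSV)
m=cv2.inRange(hsv,(0,90,20),(14,255,150));n,l,st,ce=cv2.connectedComponentsWithStats(m)
for i in range(1,n):
    if 300<st[i,4]<4000:print(st[i],onplane("top",(ce[i]+.5)/S-.5+[x0,y0],.067)*1000)
go([.564,-.2517,.20],124)
E
```

```text
knob [492.69808086 141.49654484  67.        ] (array([0.49267202, 0.14179949, 0.06472656]), np.float64(0.00031691823272512326))
[ 60  85   7 105 389] [484.75142252 162.2661412   67.        ]
[  81  104   48   46 1594] [492.31053743 141.09426983  67.        ]
tcp [ 0.6039 -0.0665  0.1657] yaw_y 86.8 q [-0.25  0.38  0.03  1.22 -0.   -0.19] t 8.15 gap 0.08553655548204793
shift cm [  2.96 -18.72  -1.54] turn -37.2 or 142.8 level err deg [-0.04 -0.04 -0.  ]
```

{"method": "drive_tool", "body": {
  "plan": [3.0, -18.7, 0, 0, 0, -37, 1, 3.0, -18.7, 0, 0, 0, -37, 1, 3.0, -18.7, 0, 0, 0, -37, 1, 3.0, -18.7, 0, 0, 0, -37, 1, 3.0, -18.7, 2, 0, 0, -37, 1, 3.0, -18.7, 5, 0, 0, -37, 1, 3.0, -18.7, 7, 0, 0, -37, 1, 3.0, -18.7, 7, 0, 0, -37, 1]
}}

```text
clock: 9.15
tcp_pos: [0.564, -0.2464, 0.0947]
tcp_rot: [0.92, -3.001, -0.004]
contact_force: [0.6, 0.9, 0.3]
finger_gap: 0.0854
finger_force: 0.0
```

```bash
python3 - <<'E'
from h import *
go([.564,-.2517,.0467],124)
E
```

```text
tcp [ 0.564  -0.2464  0.0947] yaw_y 124.1 q [-0.55  0.44 -0.06  1.07  0.   -1.14] t 9.15 gap 0.08542022839352557
shift cm [ 0.28 -0.46  6.67] turn 0.1 or -179.9 level err deg [ 0.19 -0.07  0.  ]
```

{"method": "drive_tool", "body": {
  "plan": [0.1, -0.2, 3, 0, 0, 0, 1, 0.1, -0.2, 6.7, 0, 0, 0, 1, 0.1, -0.2, 6.7, 0, 0, 0, 1, 0.1, -0.2, 6.7, 0, 0, 0, 1]
}}

```text
clock: 9.65
tcp_pos: [0.5658, -0.2501, 0.0311]
tcp_rot: [-0.92, 3.003, -0.002]
contact_force: [0.4, 0.5, 0.2]
finger_gap: 0.0848
finger_force: 0.0
```

```bash
python3 - <<'E'
from h import *
go([.564,-.2517,.0467],124)
E
```

```text
tcp [ 0.5658 -0.2501  0.0311] yaw_y 124.1 q [-0.55  0.49 -0.15  0.93  0.   -1.15] t 9.65 gap 0.08482442888090937
shift cm [ 0.24 -0.03  0.31] turn 0.1 or -179.9 level err deg [-0.09  0.04  0.  ]
```

{"method": "drive_tool", "body": {
  "plan": [0.2, 0, 0.2, 0, 0, 0, 0.6, 0.2, 0, 0.2, 0, 0, 0, 0, 0.2, 0, 0.2, 0, 0, 0, -1, 0.2, 0, 0.2, 0, 0, 0, -1, 0.2, 0, 0.2, 0, 0, 0, -1],
  "newtons": 30
}}

```text
clock: 10.28
tcp_pos: [0.5637, -0.2515, 0.0287]
tcp_rot: [-0.919, 3.003, -0.003]
contact_force: [-1.0, 0.2, 6.9]
finger_gap: 0.0585
finger_force: 32.5
```

{"method": "drive_tool", "body": {
  "plan": [0, 0, -1, 0, 0, 0, -1, 0, 0, -3, 0, 0, 0, -1, 0, 0, -7, 0, 0, 0, -1, 0, 0, -12, 0, 0, 0, -1, 0, 0, -12, 0, 0, 0, -1, 0, 0, -12, 0, 0, 0, -1],
  "newtons": 40
}}

```text
clock: 11.02
tcp_pos: [0.563, -0.2509, 0.1473]
tcp_rot: [0.92, -3.004, -0.0]
contact_force: [-0.4, -0.2, -1.1]
finger_gap: 0.0583
finger_force: 44.6
```

```bash
python3 - <<'E'
from h import *
go([.474,-.0761,.0467-.027+.02],163.8)
E
```

```text
tcp [ 0.563  -0.2509  0.1473] yaw_y 124.1 q [-0.56  0.4   0.02  1.19  0.   -1.15] t 11.03 gap 0.05832673102769303
shift cm [-2.41 19.46 12.63] turn -39.7 or 140.3 level err deg [ 0.01 -0.    0.  ]
```

{"method": "drive_tool", "body": {
  "plan": [-2.4, 19.5, 0, 0, 0, -40, -1, -2.4, 19.5, 0, 0, 0, -40, -1, -2.4, 19.5, 0, 0, 0, -40, -1, -2.4, 19.5, 0, 0, 0, -40, -1, -2.4, 19.5, 4, 0, 0, -40, -1, -2.4, 19.5, 8, 0, 0, -40, -1, -2.4, 19.5, 12, 0, 0, -40, -1, -2.4, 19.5, 12, 0, 0, -40, -1, -2.4, 19.5, 12, 0, 0, -40, -1]
}}

```text
clock: 12.15
tcp_pos: [0.4741, -0.0761, 0.0279]
tcp_rot: [1.892, -2.508, -0.0]
contact_force: [0.7, -0.2, 0.0]
finger_gap: 0.0585
finger_force: 44.4
```

```bash
python3 - <<'E'
from h import *
go([.474,-.0761,.0237],163.8)
im=save("scene","s5"); cv2.imwrite("pics/c8.png",cv2.resize(im[200:300,250:370,::-1],None,fx=5,fy=5,interpolation=cv2.INTER_CUBIC))
E
```

```text
tcp [ 0.4741 -0.0761  0.0279] yaw_y 164.1 q [-0.33  0.3  -0.49  0.78  0.   -1.63] t 12.15 gap 0.05847542753479484
shift cm [0.   0.01 2.29] turn 0.3 or -179.7 level err deg [ 0.02  0.   -0.  ]
```

View pics/c8.png

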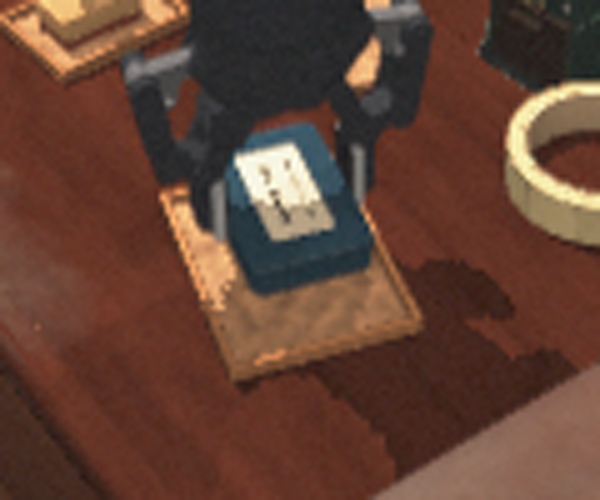

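The pad hangs square over the medium tray: pad near edge (265,293)-(374,263), tray near edge (235,380)-(422,325). I check how it is centred along its length.

```bash
python3 - <<'E'
from h import *
def w(c,z): return onplane("scene",(np.array(c)+.5)/5-.5+[250,200],z)[:2]*1000
im=cv2.imread("pics/s5.png")[200:300,250:370];B=cv2.resize(im,None,fx=5,fy=5,interpolation=cv2.INTER_CUBIC)
m=cv2.inRange(cv2.cvtColor(B,cv2.COLOR_BGR2HSV),(95,120,30),(120,255,255));c=max(cv2.findContours(m,0,1)[0],key=cv2.contourArea).reshape(-1,2)
print("low corners px",c[c[:,1].argmax()],c[(c[:,0]+c[:,1]).argmax()],c[c[:,0].argmax()])
# shared tray frame
ux=np.array([np.cos(np.radians(-16.3)),np.sin(np.radians(-16.3))]);uy=np.array([-ux[1],ux[0]]);C=np.array([474.,-76.1])
for nm,p,z in(("padF",(267,294),.0292),("padR",(374,265),.0292),("padtopF",(250,266),.0472),("padtopR",(372,236),.0472),("trayF",(235,380),.009),("trayR",(422,327),.009),("trayL",(162,190),.009)):
    q=w(p,z)-C;print(nm,np.round([q@ux,q@uy],1))
E
```

```text
low corners px [365 234] [366 234] [367 230]
padF [-23.6 -44.9]
padR [ 27.6 -44.1]
padtopF [-30.4 -43. ]
padtopR [ 26.7 -43.6]
trayF [-47.2 -70.8]
trayR [ 41.5 -69.5]
trayL [-45.  59.]
```

{"method": "drive_tool", "body": {
  "plan": [0, 0, 1.2, 0, 0, 0, -1, 0, 0, 2.2, 0, 0, 0, -1, 0, 0, 2.3, 0, 0, 0, -1, 0, 0, 2.3, 0, 0, 0, -1]
}}

```text
clock: 12.7
tcp_pos: [0.4738, -0.076, 0.0043]
tcp_rot: [1.892, -2.508, -0.0]
contact_force: [-1.2, -0.5, -0.8]
finger_gap: 0.0584
finger_force: 44.5
```

{"method": "drive_tool", "body": {
  "plan": [0, 0, 0.2, 0, 0, 0, -1, 0, 0, 0.2, 0, 0, 0, -1]
}}

```text
clock: 12.95
tcp_pos: [0.4739, -0.0761, 0.0024]
tcp_rot: [-1.892, 2.508, -0.0]
contact_force: [-0.4, 0.2, -1.0]
finger_gap: 0.0584
finger_force: 44.5
```

{"method": "drive_tool", "body": {
  "plan": [0, 0, -0.1, 0, 0, 0, 0.5, 0, 0, -0.4, 0, 0, 0, 0.6, 0, 0, -0.6, 0, 0, 0, 0.7, 0, 0, -3, 0, 0, 0, 1, 0, 0, -8, 0, 0, 0, 1, 0, 0, -13, 0, 0, 0, 1, 4, 6, -14, 0, 0, 0, 1, 8, 12, -14, 0, 0, 0, 1, 8, 18, -14, 0, 0, 0, 1, 8, 24, -14, 0, 0, 0, 1]
}}

```text
clock: 14.2
tcp_pos: [0.2312, -0.0897, 0.1423]
tcp_rot: [1.891, -2.508, 0.001]
contact_force: [-0.2, -1.2, 1.3]
finger_gap: 0.0856
finger_force: 0.0
```

```bash
python3 - <<'E'
from h import *
t=save("top","t6");s=save("scene","s6")
A=cv2.resize(t[195:275,310:440,::-1],(650,400),interpolation=cv2.INTER_CUBIC)
cv2.imwrite("pics/c9.png",A)
go([.5,-.3,.2],30)
E
```

```text
tcp [ 0.2284 -0.0876  0.1421] yaw_y 164.0 q [-0.71 -0.24 -0.72  1.09 -0.   -2.01] t 14.3 gap 0.08519220899901378
shift cm [ 12.9  -31.97  -3.94] turn -46.0 or 134.0 level err deg [ 0.03 -0.01  0.  ]
```

View pics/c9.png

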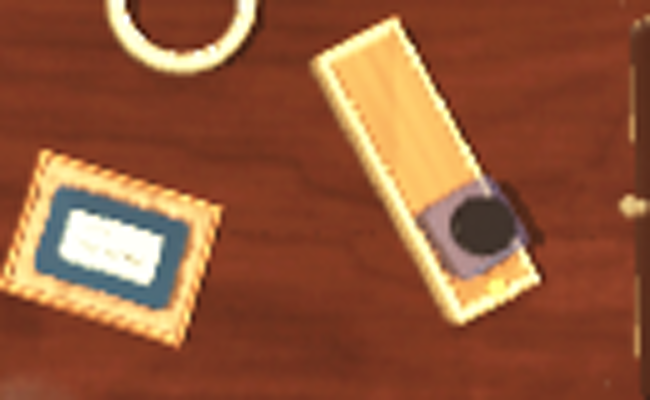

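The pad lies in the medium tray: centre about (110,248) in the crop, tray centre about (113,248). The box is bare apart from the bottle at (485,225) and the knob at (500,285). I measure pad, tray, box and cap with masks.

```bash
cat >> h.py <<'E'
def mrect(im,roi,lo,hi,z,S=6,op=1,inv=False,cam="top"):
    x0,y0,x1,y1=roi;B=cv2.resize(im[y0:y1,x0:x1],None,fx=S,fy=S,interpolation=cv2.INTER_CUBIC)
    m=cv2.inRange(cv2.cvtColor(B,cv2.COLOR_BGR2HSV),lo,hi)
    m=cv2.morphologyEx(m,cv2.MORPH_CLOSE,np.ones((9,9)))
    if op>1:m=cv2.morphologyEx(m,cv2.MORPH_OPEN,np.ones((op,op)))
    c=max(cv2.findContours(m,cv2.RETR_EXTERNAL,cv2.CHAIN_APPROX_NONE)[0],key=cv2.contourArea)
    P=np.array([onplane(cam,((p[0]+.5)/S-.5)+[x0,y0],z)[:2] for p in c])*1000
    r=cv2.minAreaRect(P.astype(np.float32));print(np.round(r[0],1),np.round(r[1],1),round(r[2],1));return r,P
E
python3 - <<'E'
from h import *
t=cv2.imread("pics/t6.png");s=cv2.imread("pics/s6.png")
med=(305,215,362,272)
print("pad");mrect(t,med,(90,60,40),(125,255,255),.021)
mrect(s,(270,210,350,285),(90,60,40),(125,255,255),.012,cam="scene")
print("tray");mrect(t,med,(8,40,140),(35,255,255),.009,op=5)
print("cap");mrect(t,(395,225,425,255),(0,0,0),(179,130,85),.085)
print("lilac");mrect(t,(390,225,425,255),(120,10,60),(179,110,200),.05)
print("box cream+top @30");mrect(t,(365,190,425,265),(12,60,150),(35,255,255),.030)
print("box orange top");mrect(t,(365,190,425,240),(14,110,150),(26,255,255),.030)
E
```

```text
pad
[473.8 -74.9] [86.3 55.3] 74.0
[473.4 -76.4] [101.5  61. ] 73.8
tray
[474.  -75.7] [128.8  98.7] 73.6
cap
[ 489.2 -295.3] [32.9 38.8] 3.9
lilac
[ 474.4 -313. ] [16.2 50.3] 44.5
box cream+top @30
[ 526.3 -272.3] [194.3  68.1] 28.5
box orange top
[ 558.1 -255.3] [120.8  67.4] 28.6
```

```bash
python3 - <<'E'
from h import *
go([.4893,-.2953,.0847],118.5)
E
```

```text
tcp [ 0.2284 -0.0876  0.1421] yaw_y 164.0 q [-0.71 -0.24 -0.72  1.09 -0.   -2.01] t 14.3 gap 0.08519220899901378
shift cm [ 12.75 -30.82   7.59] turn 45.5 or -134.5 level err deg [ 0.03 -0.01  0.  ]
```

{"method": "drive_tool", "body": {
  "plan": [12.8, -30.8, -2, 0, 0, 45.5, 1, 12.8, -30.8, -2, 0, 0, 45.5, 1, 12.8, -30.8, -2, 0, 0, 45.5, 1, 12.8, -30.8, -2, 0, 0, 45.5, 1, 12.8, -30.8, -2, 0, 0, 45.5, 1, 12.8, -30.8, -2, 0, 0, 45.5, 1, 12.8, -30.8, -2, 0, 0, 45.5, 1, 12.8, -30.8, -2, 0, 0, 45.5, 1, 12.8, -30.8, 1, 0, 0, 45.5, 1, 12.8, -30.8, 3, 0, 0, 45.5, 1, 12.8, -30.8, 3, 0, 0, 45.5, 1]
}}

```text
clock: 15.68
tcp_pos: [0.4926, -0.2965, 0.1117]
tcp_rot: [0.775, -3.043, -0.003]
contact_force: [-0.0, 0.1, 0.1]
finger_gap: 0.0856
finger_force: 0.0
```

```bash
python3 - <<'E'
from h import *
go([.4893,-.2953,.0847],118.5)
E
```

```text
tcp [ 0.4926 -0.2965  0.1117] yaw_y 118.6 q [-0.69  0.36 -0.14  1.07  0.   -1.19] t 15.68 gap 0.08563526152501395
shift cm [0.23 0.26 4.57] turn 0.1 or -179.9 level err deg [ 0.12 -0.05  0.  ]
```

{"method": "drive_tool", "body": {
  "plan": [0.1, 0.2, 2.5, 0, 0, 0, 1, 0.1, 0.2, 4.5, 0, 0, 0, 1, 0.1, 0.2, 4.5, 0, 0, 0, 1]
}}

```text
clock: 16.05
tcp_pos: [0.4915, -0.2959, 0.0675]
tcp_rot: [0.775, -3.044, -0.001]
contact_force: [0.5, -1.0, 0.8]
finger_gap: 0.0855
finger_force: 0.0
```

```bash
python3 - <<'E'
from h import *
go([.4893,-.2953,.0847],118.5)
E
```

```text
tcp [ 0.4915 -0.2959  0.0675] yaw_y 118.6 q [-0.69  0.39 -0.21  0.96 -0.   -1.19] t 16.05 gap 0.08551766941340747
shift cm [0.17 0.16 0.16] turn 0.1 or -179.9 level err deg [ 0.05 -0.02  0.  ]
```

{"method": "drive_tool", "body": {
  "plan": [0.1, 0.1, 0.1, 0, 0, 0, 0.3, 0.1, 0.1, 0.1, 0, 0, 0, 0, 0.1, 0.1, 0.1, 0, 0, 0, -0.3, 0.1, 0.1, 0.1, 0, 0, 0, -1, 0.1, 0.1, 0.1, 0, 0, 0, -1, 0.1, 0.1, 0.1, 0, 0, 0, -1],
  "newtons": 50
}}

```text
clock: 16.8
tcp_pos: [0.4912, -0.2966, 0.0674]
tcp_rot: [-0.774, 3.044, -0.003]
contact_force: [-0.5, -0.8, 5.2]
finger_gap: 0.0353
finger_force: 49.3
```

```bash
python3 - <<'E'
from h import *
go([.588,.055,.20],90)
E
```

```text
tcp [ 0.4912 -0.2966  0.0674] yaw_y 118.6 q [-0.69  0.39 -0.22  0.96 -0.   -1.19] t 16.8 gap 0.03529656268066983
shift cm [-25.31  26.23 -11.42] turn 28.6 or -151.4 level err deg [-0.11  0.03  0.  ]
```

{"method": "drive_tool", "body": {
  "plan": [0, 0, -0.8, 0, 0, 0, -1, 0, 0, -2, 0, 0, 0, -1, 0, 0, -4, 0, 0, 0, -1, 0, 0, -7, 0, 0, 0, -1, 0, 0, -10, 0, 0, 0, -1, 0, 0, -10, 0, 0, 0, -1]
}}

```text
clock: 17.55
tcp_pos: [0.4916, -0.2967, 0.1692]
tcp_rot: [-0.774, 3.042, -0.006]
contact_force: [0.4, -0.4, -2.0]
finger_gap: 0.0351
finger_force: 50.2
```

```bash
python3 - <<'E'
from h import *
go([.588,.055,.1],90)
im=save("scene","s7");cv2.imwrite("pics/c10.png",cv2.resize(im[170:310,330:530,::-1],None,fx=4,fy=4,interpolation=cv2.INTER_CUBIC))
E
```

```text
tcp [ 0.4916 -0.2967  0.1692] yaw_y 118.6 q [-0.69  0.32 -0.05  1.2   0.   -1.19] t 17.55 gap 0.035132408774854504
shift cm [-25.26  26.32   8.72] turn 28.6 or -151.4 level err deg [-0.24  0.1   0.  ]
```

{"method": "drive_tool", "body": {
  "plan": [-4, 4, 0, 0, 0, 5, -1, -8, 8.5, 0, 0, 0, 10, -1, -12, 13, 0, 0, 0, 15, -1, -16, 17.5, 0, 0, 0, 20, -1, -20, 21, 0, 0, 0, 25, -1, -23, 24, 0, 0, 0, 28, -1, -25.3, 26.3, 0, 0, 0, 28.6, -1, -25.3, 26.3, 3, 0, 0, 28.6, -1, -25.3, 26.3, 7, 0, 0, 28.6, -1, -25.3, 26.3, 10, 0, 0, 28.6, -1, -25.3, 26.3, 10, 0, 0, 28.6, -1]
}}

```text
clock: 18.98
tcp_pos: [0.5851, 0.056, 0.0635]
tcp_rot: [-0.001, -3.135, -0.0]
contact_force: [0.3, 1.3, -1.2]
finger_gap: 0.0355
finger_force: 50.3
```

```bash
python3 - <<'E'
from h import *
go([.589,.055,.0447+.0187],90)
im=save("scene","s8");cv2.imwrite("pics/c11.png",cv2.resize(im[150:240,260:380,::-1],None,fx=5,fy=5,interpolation=cv2.INTER_CUBIC))
E
```

```text
tcp [0.5851 0.056  0.0635] yaw_y 90.0 q [-0.05  0.42 -0.18  0.98  0.   -0.05] t 18.98 gap 0.03545044051134557
shift cm [-0.4  -0.1   1.87] turn -0.0 or 180.0 level err deg [ 0.02 -0.35  0.  ]
```

View pics/c11.png

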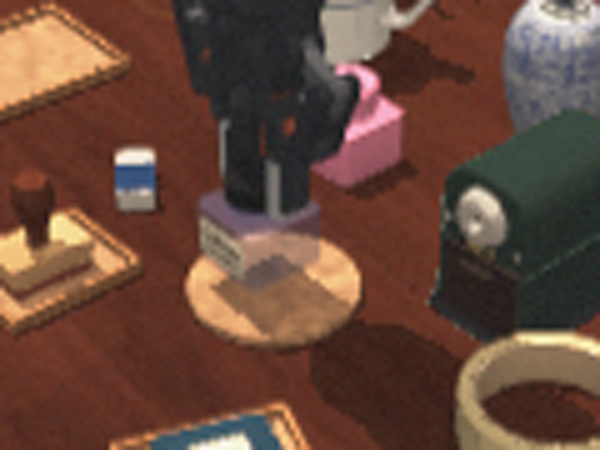

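The bottle hangs upright over the coaster at crop (260,240); the eraser at (135,180) and the pink bottle are undisturbed. I lower it.

{"method": "drive_tool", "body": {
  "plan": [-0.3, -0.1, 1, 0, 0, 0, -1, -0.3, -0.1, 1.7, 0, 0, 0, -1, -0.3, -0.1, 1.8, 0, 0, 0, -1, -0.3, -0.1, 1.9, 0, 0, 0, -1]
}}

```text
clock: 19.52
tcp_pos: [0.5903, 0.0549, 0.0475]
tcp_rot: [0.001, 3.141, -0.0]
contact_force: [-0.6, -0.3, -1.9]
finger_gap: 0.0353
finger_force: 50.3
```

```bash
python3 - <<'E'
from h import *
go([.589,.055,.0447+.0187],90)
E
```

```text
tcp [0.5903 0.0549 0.0475] yaw_y 90.0 q [-0.05  0.44 -0.2   0.94 -0.   -0.05] t 19.52 gap 0.035264777361498176
shift cm [0.13 0.01 0.28] turn -0.0 or 180.0 level err deg [-0.    0.02  0.  ]
```

{"method": "drive_tool", "body": {
  "plan": [0.1, 0, 0.2, 0, 0, 0, -1, 0.1, 0, 0.3, 0, 0, 0, -1, 0.1, 0, 0.3, 0, 0, 0, -1]
}}

```text
clock: 19.9
tcp_pos: [0.5892, 0.0549, 0.0445]
tcp_rot: [0.001, 3.141, -0.0]
contact_force: [-1.0, 0.3, 0.0]
finger_gap: 0.035
finger_force: 50.4
```

{"method": "drive_tool", "body": {
  "plan": [0, 0, 0, 0, 0, 0, -0.1, 0, 0, 0, 0, 0, 0, 0.3, 0, 0, 0, 0, 0, 0, 0.8, 0, 0, 0, 0, 0, 0, 1, 0, 0, -3, 0, 0, 0, 1, 0, 0, -8, 0, 0, 0, 1, 0, 0, -14, 0, 0, 0, 1, 6, 5, -16, 0, 0, 0, 1, 12, 10, -16, 0, 0, 0, 1, 18, 15, -16, 0, 0, 0, 1, 18, 20, -16, 0, 0, 0, 1, 18, 25, -16, 0, 0, 0, 1]
}}

```text
clock: 21.4
tcp_pos: [0.4098, 0.2936, 0.2053]
tcp_rot: [0.002, 3.14, 0.001]
contact_force: [1.9, 0.2, -0.1]
finger_gap: 0.085
finger_force: 0.0
```

```bash
python3 - <<'E'
from h import *
t=save("top","t9");s=save("scene","s9")
cv2.imwrite("pics/c12.png",cv2.resize(t[180:275,250:430,::-1],None,fx=4,fy=4,interpolation=cv2.INTER_CUBIC))
print("cap@62");mrect(t,(272,188,315,228),(0,0,0),(179,130,90),.062)
print("coaster");mrect(t,(270,185,315,228),(8,60,140),(32,230,255),.007)
print("box@30");r,P=mrect(t,(365,190,425,265),(12,60,150),(35,255,255),.030)
print("boxlit");mrect(t,(365,190,425,265),(16,110,150),(26,255,255),.030,op=7)
go([.53,-.27,.15],118.5)
E
```

```text
cap@62
[585.3  55.9] [35.9 36.6] 1.5
coasterTraceback (most recent call last):
  File "<stdin>", line 5, in <module>
  File "h.py", line 36, in mrect
    c=max(cv2.findContours(m,cv2.RETR_EXTERNAL,cv2.CHAIN_APPROX_NONE)[0],key=cv2.contourArea)
ValueError: max() iterable argument is empty
```

View pics/c12.png

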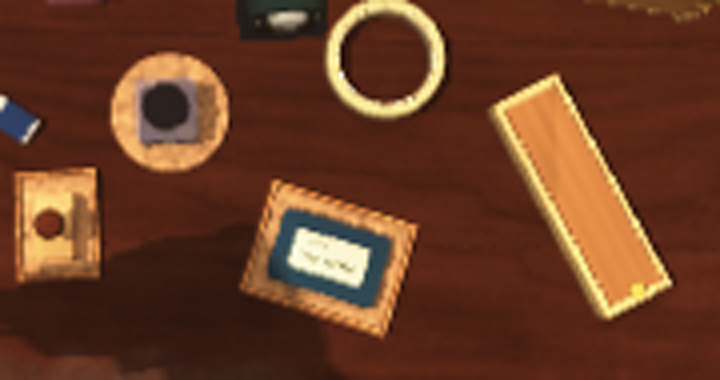

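All three small things are placed: bottle on the coaster (167,108), stamp (55,225), pad (330,258). The box is cleared, with its knob at (638,290). I measure the box.

```bash
python3 - <<'E'
from h import *
t=cv2.imread("pics/t9.png")
print("coaster");mrect(t,(270,185,315,228),(8,60,100),(32,230,255),.007)
print("box all");r,P=mrect(t,(365,190,425,265),(12,60,130),(35,255,255),.030)
print("top orange");mrect(t,(365,190,425,265),(10,140,120),(19,255,255),.030,op=7)
y=np.radians(28.5);u=np.array([np.cos(y),np.sin(y)]);v=np.array([-u[1],u[0]])
a,b=P@u,P@v;print("along",a.min(),a.max(),"across",b.min(),b.max())
# knob: brightest yellow
x0,y0=395,238;B=cv2.resize(t[y0:262,x0:425],None,fx=6,fy=6,interpolation=cv2.INTER_CUBIC);h=cv2.cvtColor(B,cv2.COLOR_BGR2HSV)
n,l,st,ce=cv2.connectedComponentsWithStats(cv2.inRange(h,(22,150,200),(32,255,255)))
for i in range(1,n):
    if st[i,4]>60:
        k=onplane("top",(ce[i]+.5)/6-.5+[x0,y0],.039)[:2]*1000;print(st[i],k,"centre if knob",k+85*u, k@u,k@v)
go([.53,-.27,.15],118.5)
E
```

```text
coaster
[588.7  54.6] [100.   97.5] 1.4
box all
[ 526.6 -272.9] [192.8  66.1] 28.4
top orange
[ 526.8 -272.6] [191.8  66.4] 28.5
along 236.1246963916102 428.99380215337925 across -524.1217787786258 -457.9886126680671
[ 77  79  20  17 260] [ 453.73216466 -315.63333059] centre if knob [ 528.43161924 -275.07483596] 248.14038214876174 -493.8862494241778
tcp [0.4097 0.2969 0.2045] yaw_y 90.3 q [ 0.46  0.19 -0.14  1.24  0.    0.46] t 21.5 gap 0.08580237170547342
shift cm [-11.74 -56.77   7.23] turn -28.2 or 151.8 level err deg [ 0.09  0.03 -0.  ]
```

{"method": "drive_tool", "body": {
  "plan": [-11.8, -57.2, 0, 0, 0, -28.2, 1, -11.8, -57.2, 0, 0, 0, -28.2, 1, -11.8, -57.2, 0, 0, 0, -28.2, 1, -11.8, -57.2, 0, 0, 0, -28.2, 1, -11.8, -57.2, 0, 0, 0, -28.2, 1, -11.8, -57.2, 0, 0, 0, -28.2, 1, -11.8, -57.2, 0, 0, 0, -28.2, 1, -11.8, -57.2, 0, 0, 0, -28.2, 1, -11.8, -57.2, 0, 0, 0, -28.2, 1, -11.8, -57.2, 5, 0, 0, -28.2, 1, -11.8, -57.2, 10, 0, 0, -28.2, 1, -11.8, -57.2, 13, 0, 0, -28.2, 1]
}}

```text
clock: 23.0
tcp_pos: [0.5274, -0.2804, 0.0712]
tcp_rot: [0.761, -3.046, -0.004]
contact_force: [0.3, -0.3, -0.6]
finger_gap: 0.0857
finger_force: 0.0
```

```bash
python3 - <<'E'
from h import *
go([.528,-.2749,.004+.0187],118.5)
E
```

```text
tcp [ 0.5274 -0.2804  0.0712] yaw_y 118.1 q [-0.63  0.43 -0.15  1.   -0.   -1.12] t 23.0 gap 0.08566705798116475
shift cm [-0.32  0.44  6.72] turn -0.4 or 179.6 level err deg [ 0.18 -0.09  0.  ]
```

{"method": "drive_tool", "body": {
  "plan": [-0.2, 0.3, 2, 0, 0, -0.4, 1, -0.2, 0.3, 5, 0, 0, -0.4, 1, -0.2, 0.3, 6.2, 0, 0, -0.4, 1, -0.2, 0.3, 6.2, 0, 0, -0.4, 1]
}}

```text
clock: 23.5
tcp_pos: [0.5289, -0.2762, 0.0119]
tcp_rot: [0.774, -3.044, -0.001]
contact_force: [0.1, -1.0, 0.4]
finger_gap: 0.0859
finger_force: 0.0
```

```bash
python3 - <<'E'
from h import *
go([.528,-.2749,.004+.0187],118.5)
E
```

```text
tcp [ 0.5289 -0.2762  0.0119] yaw_y 118.5 q [-0.62  0.48 -0.23  0.86 -0.   -1.12] t 23.5 gap 0.0858812554504621
shift cm [0.01 0.16 0.79] turn 0.0 or -180.0 level err deg [ 0.06 -0.03  0.  ]
```

{"method": "drive_tool", "body": {
  "plan": [0, 0.1, 0.7, 0, 0, 0, 1, 0, 0.1, 0.7, 0, 0, 0, 0.7, 0, 0.1, 0.7, 0, 0, 0, 0.5, 0, 0.1, 0.7, 0, 0, 0, 0, 0, 0.1, 0.7, 0, 0, 0, -1, 0, 0.1, 0.7, 0, 0, 0, -1, 0, 0.1, 0.7, 0, 0, 0, -1],
  "newtons": 60
}}

```text
clock: 24.38
tcp_pos: [0.5292, -0.2755, 0.0062]
tcp_rot: [-0.775, 3.044, -0.002]
contact_force: [-0.1, 0.5, 5.7]
finger_gap: 0.0588
finger_force: 65.6
```

{"method": "drive_tool", "body": {
  "plan": [0, 0, -1, 0, 0, 0, -1, 0, 0, -3, 0, 0, 0, -1, 0, 0, -7, 0, 0, 0, -1, 0, 0, -12, 0, 0, 0, -1, 0, 0, -16, 0, 0, 0, -1, 0, 0, -16, 0, 0, 0, -1]
}}

```text
clock: 25.12
tcp_pos: [0.5299, -0.2761, 0.1691]
tcp_rot: [-0.774, 3.041, -0.007]
contact_force: [0.0, -0.1, -2.4]
finger_gap: 0.0591
finger_force: 65.3
```

```bash
python3 - <<'E'
from h import *
go([.5353,.3438,.0187+.03],92.3)
im=save("scene","s10")
E
```

```text
tcp [ 0.5299 -0.2761  0.1691] yaw_y 118.6 q [-0.62  0.36  0.01  1.21 -0.   -1.12] t 25.12 gap 0.05907988086227719
shift cm [-30.07  54.27  13.69] turn 26.3 or -153.7 level err deg [-0.32  0.15  0.  ]
```

{"method": "drive_tool", "body": {
  "plan": [-30.1, 54.3, 0, 0, 0, 26.3, -1, -30.1, 54.3, 0, 0, 0, 26.3, -1, -30.1, 54.3, 0, 0, 0, 26.3, -1, -30.1, 54.3, 0, 0, 0, 26.3, -1, -30.1, 54.3, 0, 0, 0, 26.3, -1, -30.1, 54.3, 0, 0, 0, 26.3, -1, -30.1, 54.3, 0, 0, 0, 26.3, -1, -30.1, 54.3, 0, 0, 0, 26.3, -1, -30.1, 54.3, 0, 0, 0, 26.3, -1, -30.1, 54.3, 0, 0, 0, 26.3, -1, -30.1, 54.3, 3, 0, 0, 26.3, -1, -30.1, 54.3, 7, 0, 0, 26.3, -1]
}}

```text
clock: 26.68
tcp_pos: [0.5329, 0.3465, 0.0933]
tcp_rot: [0.065, -3.14, 0.001]
contact_force: [0.1, 1.0, -3.0]
finger_gap: 0.0586
finger_force: 65.4
```

```bash
python3 - <<'E'
from h import *
go([.536,.3438,.0187+.03],92.3)
E
```

```text
tcp [0.5329 0.3465 0.0933] yaw_y 92.4 q [ 0.44  0.47 -0.02  1.09 -0.    0.4 ] t 26.68 gap 0.05859494884780343
shift cm [-0.31 -0.28  6.33] turn 0.1 or -179.9 level err deg [-0.02 -0.04 -0.  ]
```

{"method": "drive_tool", "body": {
  "plan": [-0.3, -0.2, 3, 0, 0, 0, -1, -0.3, -0.2, 6.5, 0, 0, 0, -1, -0.3, -0.2, 6.5, 0, 0, 0, -1, -0.3, -0.2, 6.5, 0, 0, 0, -1]
}}

```text
clock: 27.18
tcp_pos: [0.5368, 0.3437, 0.0307]
tcp_rot: [0.062, -3.141, 0.0]
contact_force: [0.3, 0.4, -1.8]
finger_gap: 0.0587
finger_force: 65.3
```

```bash
python3 - <<'E'
from h import *
go([.536,.3438,.0187+.0095],92.3)
im=save("scene","s11");cv2.imwrite("pics/c13.png",cv2.resize(im[140:220,195:305,::-1],None,fx=6,fy=6,interpolation=cv2.INTER_CUBIC))
E
```

```text
tcp [0.5368 0.3437 0.0307] yaw_y 92.3 q [ 0.44  0.52 -0.1   0.95  0.    0.4 ] t 27.18 gap 0.05872851816183683
shift cm [0.08 0.02 2.12] turn -0.0 or 180.0 level err deg [-0.   -0.01 -0.  ]
```

View pics/c13.png

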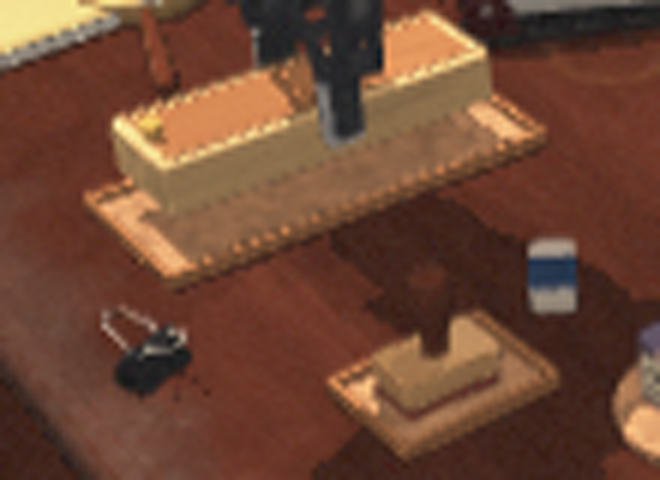

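The box hangs parallel over the long tray, brass knob at (150,128) at the near end, and the near tray corner at (175,285). I lower it.

{"method": "drive_tool", "body": {
  "plan": [0, 0, 1.2, 0, 0, 0, -1, 0.1, 0, 1.9, 0, 0, 0, -1, 0.1, 0, 2.1, 0, 0, 0, -1, 0.1, 0, 2.15, 0, 0, 0, -1]
}}

```text
clock: 27.72
tcp_pos: [0.5351, 0.3434, 0.0092]
tcp_rot: [0.062, -3.14, 0.001]
contact_force: [-4.8, -1.3, 7.1]
finger_gap: 0.0586
finger_force: 66.4
```

{"method": "drive_tool", "body": {
  "plan": [0, 0, -0.1, 0, 0, 0, 0.5, 0, 0, -0.2, 0, 0, 0, 0.7, 0, 0, -0.5, 0, 0, 0, 0.9, 0, 0, -3, 0, 0, 0, 1, 0, 0, -8, 0, 0, 0, 1, 0, 0, -14, 0, 0, 0, 1, 6, -5, -18, 0, 0, 0, 1, 12, -10, -18, 0, 0, 0, 1, 15, -16, -18, 0, 0, 0, 1, 15, -20, -18, 0, 0, 0, 1, 15, -20, -18, 0, 0, 0, 1]
}}

```text
clock: 29.1
tcp_pos: [0.3925, 0.1357, 0.1896]
tcp_rot: [-0.058, 3.14, -0.0]
contact_force: [0.3, 0.4, -0.5]
finger_gap: 0.0854
finger_force: 0.0
```

```bash
python3 - <<'E'
from h import *
save("top","t12");save("scene","s12");t=cv2.imread("pics/t12.png");s=cv2.imread("pics/s12.png")
cv2.imwrite("pics/c14.png",np.vstack([cv2.resize(t[175:270,175:355],None,fx=3,fy=3,interpolation=cv2.INTER_CUBIC),cv2.resize(s[130:230,195:375],None,fx=3,fy=3,interpolation=cv2.INTER_CUBIC)]))
go([.5,0,.2],90)
L=(180,180,228,268)
print("tray");mrect(t,L,(8,60,140),(35,255,255),.009,op=5)
E
```

```text
tcp [0.3937 0.1369 0.1894] yaw_y 92.1 q [ 0.13  0.05 -0.34  1.18  0.    0.1 ] t 29.2 gap 0.08563983580547455
shift cm [-10.11 -14.07   0.83] turn 2.1 or -177.9 level err deg [ 0.01  0.09 -0.  ]
tray
[532.4 340.4] [234.9  99.3] 2.5
```

View pics/c14.png

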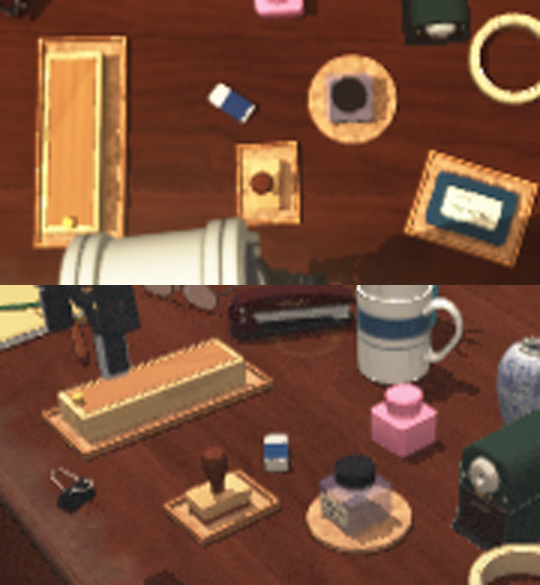

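The last picture shows the box centred in the long tray with its knob at the robot end, at (70,222). The bottle stands upright on the coaster, the stamp and pad are in their trays, and the eraser and pink bottle are where they were.

```bash
python3 -c "
from cell import env
print(env.sign_off())"
```

```text
the job is handed in; nothing more can be done
None
```

The job is handed in at about 29 s on the robot's clock: the pad, stamp and pencil box (brass-knob end towards the robot) are in their trays and the bottle is upright on the coaster, each within about 4 mm of centre by the camera; the eraser was left alone.

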